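Stack the slicer's spacers on its square drive spindle

ROBOT

A 7-joint arm with a two-finger parallel gripper is mounted at the origin on the work surface. World frame = base frame: x ahead of the robot, y to its left, z up, the work surface at z = 0. Lengths are in m, angles in degrees, forces in N, time in s.
With the tool pointing down it reaches from about 0.4 to 0.85 m from the base axis. Payload 10.4 kg.
Tool frame: the origin (TCP) lies midway between the tips of the shut fingers; the grasp point (between the pads) lies 19 mm behind it; z points along the fingers, y is the line along which they close (so a half turn about z gives the same grasp; the last joint's range is limited). The gripper opens to 85 mm and grips with 20 to 120 N. Pads are 22 mm wide; open, the fingers measure 114 mm over their backs; the gripper's body (76 mm by 85 mm) begins 54 mm behind the grasp point. The pads swing forward as they close: fully open they stand 13 mm farther back than shut.
Start: joints at [-1.295, 19.034, -3.707, 83.658, 1.238, 77.344, -5.071], TCP at [0.625, 0, 0.231] pointing down, gripper open.
Joint ranges: [-148.97, 148.97], [-28.65, 121.19], [-84.17, 76.75], [9.2, 138.47], [-72.65, 252.65], [3.7, 117.97], [-149.18, 149.18]. Speed limits (degrees/s): [127.2, 127.2, 159.86, 159.86, 180, 180, 180].

INTERFACE

Orientations are given as [roll, pitch, yaw] about the fixed x, y, z axes, in that order (R = Rz(yaw) Ry(pitch) Rx(roll)).
In Python, from workcell import arm, telemetry, grab_frame, calibration, workorder, nets gives the robot as it stands. Calls block until the motion is done:
- arm.move_pose(position, orientation): joint-space move of the TCP to a pose.
- arm.move_l(position, vel=0.15, ori=None, contact_N=None): straight line of the TCP; ori=None keeps the orientation; vel is the mean speed in m/s. With contact_N (N) it stops when the force on the tool has changed by that much, and returns True; else False.
- arm.goto_joints(angles): joint-space move.
- arm.gripper_to(opening, force=None): finger opening in m; force is the grip in N (None keeps the last); returns when the fingers have stopped.
- arm.dwell(seconds).
- arm.ik(position, orientation): joint angles nearest the present ones, or None.
- telemetry.state(): the state.
- grab_frame(name): name is "scene" or "side" or "wrist"; returns the picture (420x560x3 uint8, red, green, blue); there is no depth.
- calibration(name): a dict with "fov_y" (degrees; the focal length in pixels is half the picture's height over the tangent of half this angle, whatever the lens; pixels are square), "cx", "cy" (the principal point, pixels), "distortion" ([k1, k2, p1, p2, k3] as OpenCV has them; the pictures are not rectified), "eye" and "rotation" of the camera in the world; the wrist camera has in their place "tool_from_camera" (4x4, takes a point from camera to tool coordinates, whose origin is the TCP and whose axes are the flange's). Camera axes: x right, y down, z forward; pixel columns grow to the right and rows downward; lengths in m; the calibration is good to about 2 mm. A picture is of the moment at which its call begins: read the wrist's pose just before it. calibration takes no time and is no camera call.
A pose or a line that the arm cannot do raises arm.MotionError and nothing moves.
- workorder.close_job(): hands the job in; it is judged then, once.
Trained networks look in the newest picture that a camera, given by its name, has taken for a name from the list of things; names that differ only in an ending like _2 or _b are one class to them, and where a whole thing is asked for, a point or a joint stands for the part that bears it (a point fixed in the world has none). Each returns a list of dicts, best first, with "conf" (0 to 1); they miss things now and then, are a little off and sometimes report something else, mostly with a low value. They report only what shows in the picture. A call takes as long as a camera call.
- nets.spot_in(label, camera): "centre" ([column, row] in pixels, amid what is visible of it).
- nets.regions_of(label, camera): "pixels" (420x560 bool, what is visible of it) and "centre" ([column, row] in pixels, amid what is visible of it).
- nets.tip_of(label, camera): "centre" ([column, row] in pixels: a listed point, or the origin of a listed thing).
The state is a dict: "clock": time; "qpos": joint angles; "joint_vel": joint speeds; "joint_efforts": joint torques, N m; "tool_pos": TCP position; "eef_rot": TCP orientation; "force": force on the tool from outside, world axes, zero at the start; "wrist_torque": the same for the moment, N m; "gripper_width": finger opening in m; "gripper_force": force on a finger pad.
Only numpy, scipy, OpenCV 4.12 (cv2) and the standard library are available. Lean on these libraries where they do the work, as an engineer would, in place of code of your own. Each camera call takes 0.05 s, during which the arm holds its last target. There are 200 camera calls.

TASK

The washed spacers of the cheese slicer lie on the drying mat: thread all three onto the upright spindle of its drive unit in order of size, the widest (blue) first at the bottom, then the white, then the narrow yellow one on top, each slid fully home and flat against what is below it before you let go and fetch the next. The spindle is square and has stopped at an odd angle, so rest each spacer lightly on it and turn it by feel until it drops onto the square; never force it down. Leave the sauce bottle, the tub and the spatula where they are.

Things in the scene. Friction and masses are not known exactly. Their poses are not given: they have to be found in the camera images.
- foot: slicer drive unit, fixed: plate 130 x 130 mm, 16 mm thick, with a white motor box (60 mm high, 120 mm along x, 100 mm along y, centre 115 mm to +y of the spindle). Origin: on the table under the spindle's axis; x, y along the plate's edges. At the start the spindle's square faces are turned 14 to 75 degrees counter-clockwise (from above) from the plate's x; that angle is not reported.
- seat: round steel seat 34 mm across at the foot of the spindle; the stack rests on it. Origin: centre of its flat top, 40 mm above the table, on the spindle's axis; z up; it does not turn. Seat and spindle are sprung: together they sink straight down, about 2.5 N per mm after a preload of 2 to 3 N, 5 mm at most, then a hard stop.
- shoulder (a point): on the spindle's axis, 46 mm above the seat: top of the spindle's square part (bright steel, 16 mm square, from the seat up to here). A spacer at the wrong angle stops with its underside here; at the right angle it slides freely down. The spindle turns with a drag of 0.06 N m and stays where left, so the yaw of a spacer already on it tells the square's angle. Axes as the seat's.
- nose_tip (a point): on the spindle's axis, 60 mm above the seat: top of its round brass nose, 8 mm wide at the tip, widening over 9 mm to 15.8 mm, then straight for 5 mm down to the shoulder. Axes as the seat's.
- blue_spacer: widest spacer, blue plastic, round, 62 mm across, 14 mm thick at the hub; its rim begins 1 mm above the underside and is 12 mm tall. About 120 g. Origin: centre of the underside; z up; x, y square to the faces of its square through-hole, 18 mm wide (2 mm wider than the spindle; enters within about 7 degrees of square; angle repeats every 90 degrees). Starts flat on the mat.
- white_spacer: middle spacer, white plastic, round, 52 mm across, 14 mm thick at the hub; its rim begins 1 mm above the underside and is 12 mm tall. About 80 g. Origin: centre of the underside; z up; x, y square to the faces of its square through-hole, 18 mm wide (2 mm wider than the spindle; enters within about 7 degrees of square; angle repeats every 90 degrees). Starts flat on the mat.
- yellow_spacer: narrowest spacer, yellow plastic, round, 42 mm across, 14 mm thick at the hub; its rim begins 1 mm above the underside and is 12 mm tall. About 55 g. Origin: centre of the underside; z up; x, y square to the faces of its square through-hole, 18 mm wide (2 mm wider than the spindle; enters within about 7 degrees of square; angle repeats every 90 degrees). Starts flat on the mat.
- mat: black rubber drying mat 220 x 320 mm, 3 mm thick, fixed. Origin: centre of its underside.
- sauce: red sauce bottle, 60 mm across, 170 mm tall, standing; not to be moved. Origin: centre of its underside.
- tub: white open tub, 84 mm across at the rim, 70 mm tall, standing; not to be moved. Origin: centre of its underside.
- spatula: spatula 200 mm long lying on the table; not to be moved. Origin: under its middle, x along its length.

How it is judged (in metres and radians):
On the way, in this order (a step that is already met when the one before it is completed fails the run):
1. the blue spacer is home on the seat and let go (z of blue_spacer in the frame of seat between -0.003 and 0.003 m and horizontal distance between blue_spacer and seat below 0.003 m and angle between blue_spacer's own z axis and vertical below 0.06 rad and contact force between blue_spacer and the fingers below 0.05 N), for 0.2 s.
2. the white spacer is home on the blue one and let go (z of blue_spacer in the frame of seat between -0.003 and 0.003 m and horizontal distance between each of blue_spacer, white_spacer and seat below 0.003 m and angle between each of blue_spacer, white_spacer's own z axis and vertical below 0.06 rad and z of white_spacer in the frame of seat between 0.011 and 0.017 m and contact force between white_spacer and the fingers below 0.05 N), for 0.2 s.
3. the yellow spacer is home on the white one and let go (z of blue_spacer in the frame of seat between -0.003 and 0.003 m and horizontal distance between each of blue_spacer, white_spacer, yellow_spacer and seat below 0.003 m and angle between each of blue_spacer, white_spacer, yellow_spacer's own z axis and vertical below 0.06 rad and z of white_spacer in the frame of seat between 0.011 and 0.017 m and z of yellow_spacer in the frame of seat between 0.025 and 0.031 m and contact force between yellow_spacer and the fingers below 0.05 N), for 0.2 s.
At the end, for the whole second after the job is handed in: All three spacers are on the spindle at rest and let go: blue with its underside within 3 mm of the seat, white within 3 mm of 14 mm above the seat, yellow within 3 mm of 28 mm above it, each within 3 mm of the spindle's axis and tilted less than 0.06 rad (z of blue_spacer in the frame of seat between -0.003 and 0.003 m and horizontal distance between each of blue_spacer, white_spacer, yellow_spacer and seat below 0.003 m and angle between each of blue_spacer, white_spacer, yellow_spacer's own z axis and vertical below 0.06 rad and z of white_spacer in the frame of seat between 0.011 and 0.017 m and z of yellow_spacer in the frame of seat between 0.025 and 0.031 m and linear speed of each of blue_spacer, white_spacer, yellow_spacer below 0.02 m/s); the robot touches nothing.
It fails at once if a spacer is forced onto the spindle or seat with more than 25 N (contact force between any of blue_spacer, white_spacer, yellow_spacer and seat above 25 N).
It fails at once if the sauce is moved more than 30 mm (distance of sauce from where it was at the start of the episode above 0.03 m).
It fails at once if the tub is moved more than 30 mm (distance of tub from where it was at the start of the episode above 0.03 m).
It fails at once if the spatula is moved more than 30 mm (distance of spatula from where it was at the start of the episode above 0.03 m).
It also fails if it takes over 72 s, if anything falls off the work surface, if the arm or the gripper's body presses on something with over 40 N, if the wrist force passes 120 N, or if a joint passes its speed limit or range.

## Working session

There is one attempt and no reset: what is moved stays moved. The work goes in short steps, each a Python script; the robot and the scene stay as the last script left them, time stands still between calls to the robot, and variables do not carry over. Pictures are saved under pics/ and viewed, at most 10 in all, crops included, and the job is handed in when it is done.

```bash
mkdir -p pics; ls; cat > h.py <<'E'
import numpy as np, cv2
from workcell import arm, telemetry, grab_frame, calibration, workorder, nets
from scipy.spatial.transform import Rotation as Ro
def cam(name, st=None):
    c=calibration(name); f=210/np.tan(np.radians(c["fov_y"])/2)
    K=np.array([[f,0,c["cx"]],[0,f,c["cy"]],[0,0,1.]]); D=np.array(c["distortion"],float)
    if name=="wrist":
        T=np.array(c["tool_from_camera"]); Rt=Ro.from_euler("xyz",st["eef_rot"],degrees=True).as_matrix()
        R=Rt@T[:3,:3]; e=np.array(st["tool_pos"])+Rt@T[:3,3]
    else: R=np.array(c["rotation"]); e=np.array(c["eye"])
    return K,D,R,e
def ray(name,px,st=None):
    K,D,R,e=cam(name,st); u=cv2.undistortPoints(np.array(px,float).reshape(-1,1,2),K,D)[:,0]
    d=np.c_[u,np.ones(len(u))]@R.T
    return e,d
def at_z(name,px,z,st=None):
    e,d=ray(name,px,st); return e+d*((z-e[2])/d[:,2])[:,None]
def tri(obs):
    A=np.zeros((3,3));b=np.zeros(3)
    for e,d in obs:
        d=d[0]/np.linalg.norm(d[0]);P=np.eye(3)-np.outer(d,d);A+=P;b+=P@e
    return np.linalg.solve(A,b)
def save(im,n): cv2.imwrite("pics/"+n,im[:,:,::-1])
E
python3 - <<'E'
from h import *
st=telemetry.state(); print(st)
for n in("scene","side","wrist"):
    c=calibration(n);print(n,c["fov_y"],c.get("eye"))
    im=grab_frame(n); save(im,n+"0.png")
    for l in("blue_spacer","white_spacer","yellow_spacer","nose_tip","shoulder","seat","sauce","tub","foot"):
        r=nets.tip_of(l,n)
        print(n,l,[(np.round(q["centre"],1).tolist(),round(q["conf"],2), np.round(at_z(n,q["centre"],{"nose_tip":.1,"shoulder":.086,"seat":.04}.get(l,.003 if "spacer" in l else 0),st)[0],4).tolist()) for q in r[:2]])
a=np.vstack([cv2.resize(cv2.imread(f"pics/{n}0.png"),(400,300)) for n in("scene","side")])
a=np.hstack([a,np.vstack([cv2.resize(cv2.imread("pics/wrist0.png"),(400,300)),np.zeros((300,400,3),np.uint8)])])
cv2.imwrite("pics/all0.png",a)
print(telemetry.state()["clock"])
E
```

```text
pics
{'clock': 0.0, 'qpos': array([-1.29460935, 19.07325808, -3.70722337, 83.70518074,  1.23773493,
       77.34465598, -5.0703544 ]), 'joint_vel': array([ 0.04968702,  0.03868624,  0.0428866 , -0.01541581, -0.00271052,
       -0.02971711, -0.02532234]), 'joint_efforts': array([ 4.98105128e-04, -6.25449800e+01,  4.97091911e-02, -3.91610491e+01,
        1.63588714e-02,  9.83294769e-03, -6.01235030e-06]), 'tool_pos': array([ 6.24621672e-01, -7.69442517e-06,  2.30508834e-01]), 'eef_rot': array([-1.79916857e+02,  3.94930366e-03,  9.00014482e+01]), 'force': array([-0.26454554, -0.03888268,  0.12305581]), 'wrist_torque': array([ 0.04876402, -0.02933039, -0.03963603]), 'gripper_force': 0.0, 'gripper_width': 0.08556760660951171}
scene 47.14689452671308 [ 1.47991283 -0.21053732  0.75674159]Traceback (most recent call last):
  File "<stdin>", line 8, in <module>
  File "h.py", line 17, in at_z
    e,d=ray(name,px,st); return e+d*((z-e[2])/d[:,2])[:,None]
                                              ~^^^^^
IndexError: too many indices for array: array is 1-dimensional, but 2 were indexed
```

```bash
sed -i 's/,K,D)\[:,0\]/,K,D).reshape(-1,2)/; s/d=np.c_\[u,np.ones(len(u))\]/d=np.hstack([u,np.ones((len(u),1))])/' h.py
python3 - <<'E'
from h import *
st=telemetry.state()
c=calibration("scene"); print(np.shape(c["rotation"]),c["rotation"])
for n in("scene","side","wrist"):
    c=calibration(n);print(n,c["fov_y"],c.get("eye"))
    im=grab_frame(n); save(im,n+"0.png")
    for l in("blue_spacer","white_spacer","yellow_spacer","nose_tip","shoulder","seat","sauce","tub","foot"):
        r=nets.tip_of(l,n)
        print(n,l,[(np.round(q["centre"],1).tolist(),round(q["conf"],2), np.round(at_z(n,q["centre"],{"nose_tip":.1,"shoulder":.086,"seat":.04}.get(l,.003 if "spacer" in l else 0),st)[0],4).tolist()) for q in r[:2]])
a=np.vstack([cv2.resize(cv2.imread(f"pics/{n}0.png"),(400,300)) for n in("scene","side")])
a=np.hstack([a,np.vstack([cv2.resize(cv2.imread("pics/wrist0.png"),(400,300)),np.zeros((300,400,3),np.uint8)])])
cv2.imwrite("pics/all0.png",a)
print(telemetry.state()["clock"])
E
```

```text
(3,) [-127.43960404   -1.27121695   79.53405174]
scene 47.14689452671308 [ 1.47991283 -0.21053732  0.75674159]Traceback (most recent call last):
  File "<stdin>", line 9, in <module>
  File "h.py", line 17, in at_z
    e,d=ray(name,px,st); return e+d*((z-e[2])/d[:,2])[:,None]
                                              ~^^^^^
IndexError: too many indices for array: array is 1-dimensional, but 2 were indexed
```

Rotation is rpy.

```bash
sed -i 's/R=np.array(c\["rotation"\])/R=Ro.from_euler("xyz",c["rotation"],degrees=True).as_matrix()/' h.py
python3 - <<'E'
from h import *
st=telemetry.state()
for n in("scene","side","wrist"):
    c=calibration(n);print(n,c["fov_y"],c.get("eye"))
    im=grab_frame(n); save(im,n+"0.png")
    for l in("blue_spacer","white_spacer","yellow_spacer","nose_tip","shoulder","seat","sauce","tub","foot"):
        r=nets.tip_of(l,n)
        print(n,l,[(np.round(q["centre"],1).tolist(),round(q["conf"],2), np.round(at_z(n,q["centre"],{"nose_tip":.1,"shoulder":.086,"seat":.04}.get(l,.003 if "spacer" in l else 0),st)[0],4).tolist()) for q in r[:2]])
a=np.vstack([cv2.resize(cv2.imread(f"pics/{n}0.png"),(400,300)) for n in("scene","side")])
a=np.hstack([a,np.vstack([cv2.resize(cv2.imread("pics/wrist0.png"),(400,300)),np.zeros((300,400,3),np.uint8)])])
cv2.imwrite("pics/all0.png",a)
print(telemetry.state()["clock"])
E
```

```text
scene 47.14689452671308 [ 1.47991283 -0.21053732  0.75674159]
scene blue_spacer [([211.3, 206.8], 0.69, [0.495, -0.1806, 0.003]), ([285.3, 195.2], 0.41, [0.4746, 0.0165, 0.003])]
scene white_spacer [([285.0, 193.5], 0.78, [0.467, 0.0173, 0.003])]
scene yellow_spacer [([257.8, 230.6], 0.7, [0.6061, -0.0774, 0.003])]
scene nose_tip [([369.6, 158.6], 0.54, [0.479, 0.2364, 0.1])]
scene shoulder [([365.5, 164.0], 0.48, [0.4817, 0.2261, 0.086])]
scene seat [([360.8, 177.8], 0.59, [0.4773, 0.2208, 0.04]), ([253.9, 216.0], 0.24, [0.5947, -0.085, 0.04])]
scene sauce [([136.2, 246.5], 0.93, [0.6154, -0.3644, 0.0])]
scene tub [([325.7, 276.8], 0.82, [0.779, 0.0456, 0.0]), ([366.0, 166.2], 0.63, [0.3655, 0.2797, 0.0])]
scene foot [([360.5, 188.2], 0.82, [0.47, 0.2278, 0.0])]
side 44.09421515234141 [ 0.51117413 -0.76224407  0.82935364]
side blue_spacer [([215.7, 298.1], 0.95, [0.4893, -0.1755, 0.003])]
side white_spacer [([198.3, 223.1], 0.91, [0.4763, 0.0277, 0.003])]
side yellow_spacer [([261.2, 251.7], 0.63, [0.5951, -0.0827, 0.003])]
side nose_tip [([188.8, 130.4], 0.63, [0.488, 0.2335, 0.1])
[... 261 characters left out ...]
1, [0.7803, 0.0499, 0.0]), ([300.7, 371.3], 0.27, [0.6128, -0.3554, 0.0])]
side foot [([193.0, 163.9], 0.6, [0.4832, 0.2318, 0.0])]
wrist 69.04690650073053 None
wrist blue_spacer [([189.3, 300.7], 0.67, [0.4925, -0.1752, 0.003])]
wrist white_spacer [([163.3, 154.8], 0.74, [0.4805, 0.0291, 0.003]), ([383.5, 328.2], 0.49, [0.7709, -0.2211, 0.003])]
wrist yellow_spacer [([262.8, 237.3], 0.58, [0.5981, -0.0782, 0.003])]
wrist nose_tip []
wrist shoulder [([382.9, 329.5], 0.41, [0.738, -0.1554, 0.086])]
wrist seat [([260.5, 233.8], 0.44, [0.5983, -0.0579, 0.04])]
wrist sauce [([384.3, 325.9], 0.25, [0.7729, -0.2195, 0.0])]
wrist tub [([409.4, 141.9], 0.84, [0.7758, 0.0444, 0.0])]
wrist foot []
1.7
```

View pics/all0.png

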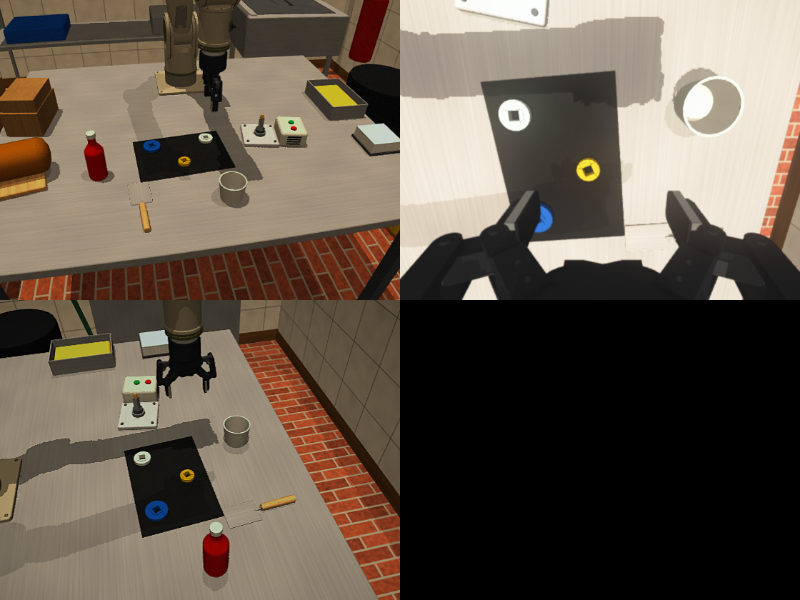

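```bash
python3 - <<'E'
from h import *
print(calibration("wrist"))
for yaw in(180,0):
    arm.move_pose([.483,.228,.24],[180,0,yaw])
    st=telemetry.state(); im=grab_frame("wrist"); save(im,f"sp{yaw}.png")
    print(yaw,st["clock"],st["tool_pos"],st["eef_rot"],st["qpos"].round(1),st["force"].round(2))
    for l,z in(("nose_tip",.1),("shoulder",.086),("seat",.04),("foot",0)):
        print(l,[(np.round(q["centre"],1).tolist(),round(q["conf"],2),np.round(at_z("wrist",q["centre"],z,st)[0],4).tolist()) for q in nets.tip_of(l,"wrist")[:2]])
a=np.hstack([cv2.resize(cv2.imread(f"pics/sp{y}.png"),(400,300)) for y in(180,0)])
w=cv2.imread("pics/wrist0.png")
b=[cv2.resize(w[v-30:v+30,u-40:u+40],(266,200),interpolation=cv2.INTER_CUBIC) for u,v in((163,155),(263,237),(189,300))]
b=np.hstack(b); b=np.hstack([b,np.zeros((200,800-b.shape[1],3),np.uint8)])
cv2.imwrite("pics/sp.png",np.vstack([a,b]))
E
```

```text
{'fov_y': 69.04690650073053, 'cx': 283.83267246888784, 'cy': 209.95841143752543, 'distortion': array([-0.00109017,  0.        ,  0.        ,  0.        ,  0.        ]), 'tool_from_camera': array([[ 1.03105389e-03, -9.51188591e-01, -3.08608493e-01,
         7.95010817e-02],
       [ 9.99998963e-01,  1.29116408e-03, -6.38633486e-04,
         1.32909428e-03],
       [ 1.00592509e-03, -3.08607515e-01,  9.51188935e-01,
        -1.41881864e-01],
       [ 0.00000000e+00,  0.00000000e+00,  0.00000000e+00,
         1.00000000e+00]])}
180 2.7417 [0.48380279 0.22688477 0.23999375] [-1.79979441e+02  1.71064666e-02  1.79775875e+02] [ -9.3   8.8 -22.9  95.7   3.5  76.2  57. ] [ 0.36 -0.04  0.23]
nose_tip []
shoulder [([286.9, 199.6], 0.55, [0.4907, 0.2303, 0.086])]
seat [([284.6, 187.0], 0.77, [0.4888, 0.2281, 0.04])]
foot [([285.9, 181.5], 0.57, [0.4913, 0.2298, 0.0])]
0 3.2417 [0.48309949 0.2279002  0.23997481] [-1.79999025e+02 -2.86192699e-03  1.79977401e+02] [ -9.3   8.8 -23.   95.8   3.5  76.2  57.1] [-0.02  0.49 -0.01]
nose_tip [([282.9, 202.6], 0.77, [0.489, 0.2274, 0.1]), ([121.3, 172.5], 0.3, [0.4598, 0.0766, 0.1])]
shoulder [([121.4, 170.3], 0.74, [0.4603, 0.0695, 0.086]), ([284.9, 200.6], 0.59, [0.491, 0.2294, 0.086])]
seat [([283.0, 188.2], 0.69, [0.4895, 0.2274, 0.04])]
foot [([286.9, 183.8], 0.84, [0.4935, 0.2322, 0.0])]
```

View pics/sp.png

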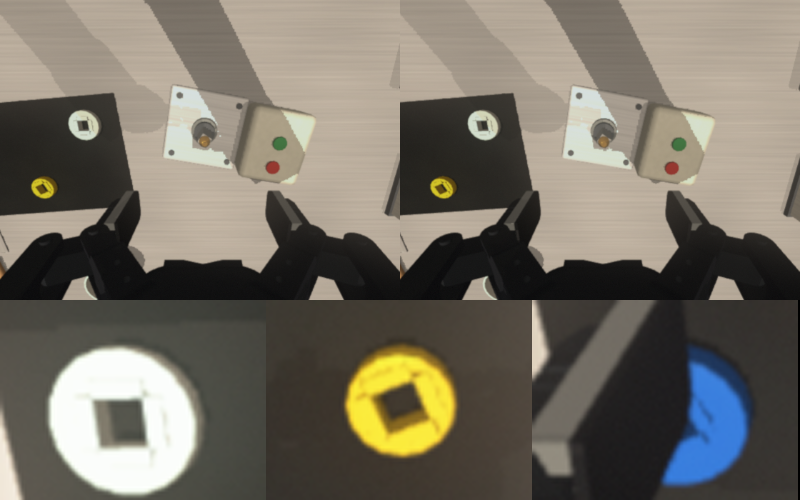

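```bash
cat > look.py <<'E'
from h import *
arm.move_pose([.490,.229,.18],[180,0,180])
S={}
for k in(0,1):
    if k:
        q=telemetry.state()["qpos"].copy(); q[6]-=180; arm.goto_joints(q)
    st=telemetry.state(); im=grab_frame("wrist"); save(im,f"n{k}.png"); S[k]=st
    print(k,st["clock"],st["tool_pos"],st["eef_rot"])
    for l,z in(("nose_tip",.1),("shoulder",.086),("seat",.04)):
        print(l,[(np.round(q["centre"],1).tolist(),round(q["conf"],2),np.round(at_z("wrist",q["centre"],z,st)[0],4).tolist()) for q in nets.tip_of(l,"wrist")[:2]])
c=[]
for k in(0,1):
    K,D,R,e=cam("wrist",S[k]); im=cv2.imread(f"pics/n{k}.png")
    p=[.490,.229,.09]; v=R.T@(np.array(p)-e); u=(K@v)[:2]/v[2]
    u0,v0=int(u[0])-50,int(u[1])-60; print("crop",k,u0,v0)
    c.append(cv2.resize(im[v0:v0+120,u0:u0+100],None,fx=4,fy=4,interpolation=cv2.INTER_CUBIC))
cv2.imwrite("pics/ncrop.png",np.hstack(c))
import pickle; pickle.dump(S,open("S.pkl","wb"))
E
python3 look.py
```

```text
0 3.8417 [0.48937872 0.22873176 0.17978145] [-1.79954113e+02 -1.36241625e-01 -1.79999369e+02]
nose_tip [([285.6, 216.7], 0.88, [0.4885, 0.2305, 0.1])]
shoulder [([283.2, 212.4], 0.92, [0.4896, 0.2286, 0.086])]
seat [([279.4, 195.9], 0.7, [0.4882, 0.2248, 0.04])]
1 6.6917 [0.49081093 0.22957796 0.18216122] [-1.79930069e+02 -1.56725756e-01  3.15849218e-02]
nose_tip [([286.0, 222.9], 0.56, [0.4879, 0.2283, 0.1])]
shoulder [([287.7, 217.9], 0.8, [0.4871, 0.2268, 0.086])]
seat [([284.0, 202.5], 0.83, [0.4868, 0.2299, 0.04])]
crop 0 234 156
crop 1 235 156
```

View pics/ncrop.png

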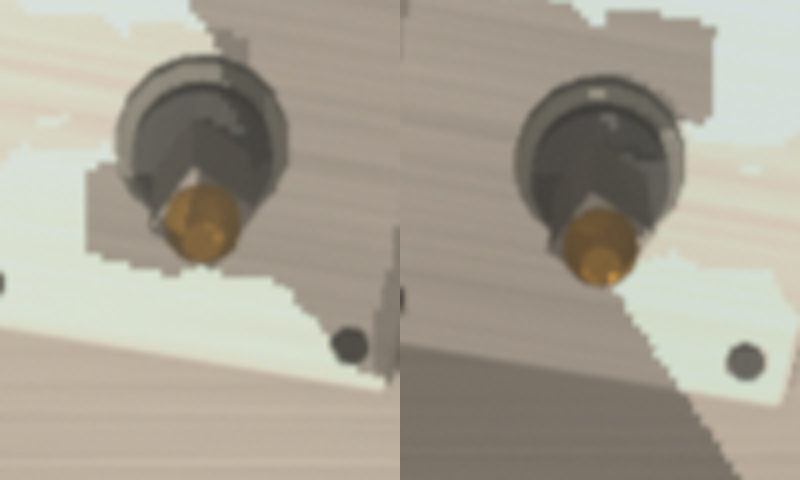

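```bash
cat >> h.py <<'E'
SP=np.array([.4881,.2293])
def goto(p,yaw):
    q=np.array(arm.ik(list(p),[180,0,yaw]),float)
    while q[6]<-50: q[6]+=180
    while q[6]>130: q[6]-=180
    arm.goto_joints(q)
def locate(label,R):
    """centre and hole angle (deg mod 90) of a spacer on the mat, from the wrist camera"""
    st=telemetry.state(); im=grab_frame("wrist"); save(im,f"loc_{label}.png")
    r=nets.tip_of(label,"wrist"); c0=at_z("wrist",r[0]["centre"],.003,st)[0]
    vv,uu=np.mgrid[0:420,0:560]; P=at_z("wrist",np.c_[uu.ravel(),vv.ravel()],.010,st)[:,:2]
    val=im.max(2).ravel()
    near=np.linalg.norm(P-c0[:2],axis=1)<R+.012
    t,_=cv2.threshold(val[near].reshape(-1,1),0,255,cv2.THRESH_OTSU)
    m=((val>t)&near).reshape(420,560).astype(np.uint8)
    cs=max(cv2.findContours(m,cv2.RETR_EXTERNAL,cv2.CHAIN_APPROX_NONE)[0],key=cv2.contourArea)
    W=at_z("wrist",cs.reshape(-1,2),.010,st)[:,:2]
    el=cv2.fitEllipse((W*1e4).astype(np.float32)); c=np.array(el[0])/1e4
    Q=at_z("wrist",np.c_[uu.ravel(),vv.ravel()],.016,st)[:,:2]
    inn=np.linalg.norm(Q-c,axis=1)<.0125
    t2,_=cv2.threshold(val[inn].reshape(-1,1),0,255,cv2.THRESH_OTSU)
    h=Q[inn&(val<=t2)]; rect=cv2.minAreaRect((h*1e4).astype(np.float32))
    print(label,r[0]["conf"],"net",c0.round(4),"ellipse",c.round(4),np.round(el[1],0),"hole",np.round(rect[1],0),np.round(np.array(rect[0])/1e4,4),"ang",round(rect[2]%90,1))
    return c,rect[2]%90
def fz(): return np.mean([telemetry.state()["force"] for _ in range(3)],0)
E
python3 - <<'E'
from h import *
goto([.4915,-.1755,.2],180); arm.dwell(.2)
print(telemetry.state()["clock"],telemetry.state()["tool_pos"],telemetry.state()["qpos"].round(1))
c,a=locate("blue_spacer",.031)
im=cv2.imread("pics/loc_blue_spacer.png"); cv2.imwrite("pics/lb.png",cv2.resize(im[130:290,180:390],None,fx=3,fy=3))
E
```

```text
10.3917 [ 0.49153443 -0.17539316  0.2000025 ] [ 26.7   7.9 -13.1 101.2   1.9  71.1 103.1]
blue_spacer 0.93 net [ 0.4988 -0.1783  0.003 ] ellipse [ 0.4986 -0.1762] [607. 610.] hole [170. 179.] [ 0.4981 -0.1759] ang 24.1
```

View pics/lb.png

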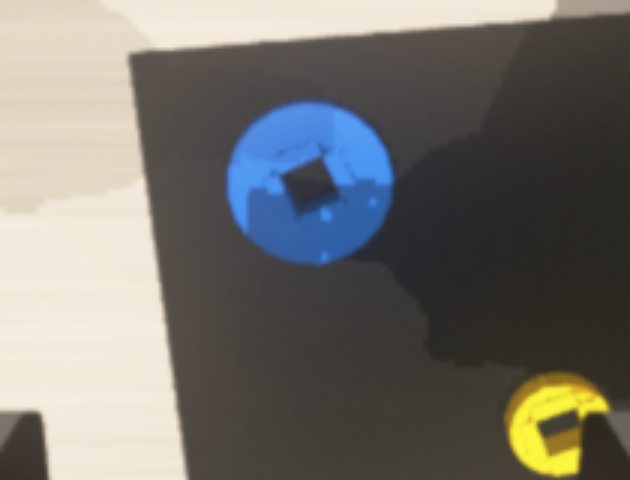

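```bash
cat >> h.py <<'E'
def pick(c,yaw,z,op=.085):
    arm.move_l([c[0],c[1],z],vel=.1); st=telemetry.state(); print("at pick",st["tool_pos"].round(4),st["force"].round(1))
    arm.gripper_to(.0,force=40); st=telemetry.state(); print("width",st["gripper_width"],st["gripper_force"],st["force"].round(1),st["tool_pos"].round(4))
    arm.move_l([c[0],c[1],.16],vel=.25); st=telemetry.state(); print("lifted",st["clock"],st["gripper_width"],st["force"].round(2))
E
python3 - <<'E'
from h import *
c=np.array([.4986,-.1762])
goto([*c,.12],180); arm.dwell(.15)
st=telemetry.state();print(st["clock"],st["tool_pos"],st["eef_rot"])
c2,a=locate("blue_spacer",.031)
if np.linalg.norm(c2-c)<.004: pick(c2,180,.002)
E
```

```text
11.0583 [ 0.49992668 -0.17660863  0.12242042] [-179.93445484    0.19121393  179.99574125]
blue_spacer 0.9 net [ 0.4949 -0.1768  0.003 ] ellipse [ 0.4989 -0.1761] [609. 614.] hole [173. 179.] [ 0.4981 -0.1757] ang 24.5
at pick [ 0.4994 -0.1763  0.0026] [-0.6 -0.2  1. ]
width 0.06015661245359894 41.48149682208896 [-3.1  1.   8.9] [ 0.4992 -0.1762  0.0029]
lifted 13.65 0.06051515094942587 [-0.79 -0.11 -1.76]
```

```bash
cat >> h.py <<'E'
def rep(t,f0=0):
    st=telemetry.state(); print(t,round(st["clock"],2),st["tool_pos"].round(4),"yaw",round(st["eef_rot"][2],1),"F",(st["force"]-f0).round(2)); return st
def down(z,vel,N,p=None):
    p=telemetry.state()["tool_pos"][:2] if p is None else p
    return arm.move_l([p[0],p[1],z],vel=vel,contact_N=N)
E
python3 - <<'E'
from h import *
goto([*SP,.16],200.5); arm.move_l([*SP,.115],vel=.1); arm.dwell(.2)
f0=fz(); rep("above",f0)
print(down(.076,.03,3,SP)); arm.dwell(.1); rep("touch",f0)
E
```

```text
above 15.95 [0.4885 0.2295 0.1157] yaw -159.5 F [0. 0. 0.]
True
touch 17.0 [0.4879 0.2292 0.0843] yaw -159.5 F [ 0.61 -0.8   5.55]
```

```bash
cat >> h.py <<'E'
def sweep(f0,seq,drop=.45):
    q0=telemetry.state()["qpos"].copy(); F0=fz()[2]-f0[2]; log=[]
    for d in seq:
        q=q0.copy(); q[6]-=d; arm.goto_joints(q)          # d: yaw change, counter-clockwise +
        f=fz()-f0; log.append((d,round(f[2],1)))
        if f[2]<drop*F0: print(log); return d
    print(log); return None
E
python3 - <<'E'
from h import *
f0=np.array([0,0,0.]);st=telemetry.state(); f0=st["force"]-np.array([.61,-.8,5.55])
print(sweep(f0,[3,6,9,12,15,18,21,24])); rep("swept",f0)
E
```

```text
[(3, np.float64(5.0)), (6, np.float64(5.5)), (9, np.float64(5.9)), (12, np.float64(6.5)), (15, np.float64(6.2)), (18, np.float64(5.9)), (21, np.float64(6.8)), (24, np.float64(6.5))]
None
swept 19.0 [0.4879 0.2292 0.0844] yaw 176.6 F [1.24 0.47 6.52]
```

```bash
sed -i 's/q\[6\]-=d; arm/q[6]+=d; arm/' h.py
python3 - <<'E'
from h import *
st=telemetry.state(); f0=st["force"]-np.array([1.24,.47,6.52])
print(sweep(f0,[25,28,31,34,37,40,43,46,49,52,55])); rep("swept",f0)
E
```

```text
[(25, np.float64(5.0)), (28, np.float64(4.8)), (31, np.float64(0.2))]
31
swept 20.0 [0.4877 0.2295 0.0841] yaw -152.5 F [4.2  1.36 0.19]
```

```bash
cat >> h.py <<'E'
def turn(d):
    q=telemetry.state()["qpos"].copy(); q[6]+=d; arm.goto_joints(q)
E
python3 - <<'E'
from h import *
st=telemetry.state(); f0=st["force"]-np.array([4.2,1.36,.19])
turn(4); rep("turned",f0)
print(down(.038,.05,4,SP)); arm.dwell(.1); rep("down",f0)
E
```

```text
turned 20.25 [0.4875 0.2296 0.0838] yaw -148.7 F [ 2.81  1.42 -0.06]
True
down 21.22 [0.488  0.2296 0.0388] yaw -148.5 F [-0.51 -0.6   5.57]
```

```bash
python3 - <<'E'
from h import *
arm.gripper_to(.085); rep("open")
arm.move_l([*SP,.15],vel=.25); arm.dwell(.1); st=rep("up")
im=grab_frame("wrist"); save(im,"blue_on.png")
for l,z in(("blue_spacer",.04),("nose_tip",.1)):
    print(l,[(np.round(at_z("wrist",q["centre"],z,st)[0],4).tolist(),round(q["conf"],2)) for q in nets.tip_of(l,"wrist")[:2]])
goto([.481,.029,.12],180); arm.dwell(.25); rep("hover")
c,a=locate("white_spacer",.026)
b=cv2.imread("pics/blue_on.png"); w=cv2.imread("pics/loc_white_spacer.png")
cv2.imwrite("pics/bw.png",np.hstack([cv2.resize(i[80:340,140:420],(400,371)) for i in(b,w)]))
E
```

```text
open 21.59 [0.4879 0.23   0.0386] yaw -148.5 F [ 1.03 -0.05  0.34]
up 22.28 [0.4875 0.2289 0.1491] yaw -148.5 F [ 0.6  -0.43  0.05]
blue_spacer [([0.4881, 0.2261, 0.04], 0.6)]
nose_tip [([0.4858, 0.2292, 0.1], 0.94)]
hover 23.51 [0.4812 0.0303 0.1201] yaw -179.9 F [-0.22 -0.04 -0.37]Traceback (most recent call last):
  File "<stdin>", line 8, in <module>
  File "h.py", line 33, in locate
    r=nets.tip_of(label,"wrist"); c0=at_z("wrist",r[0]["centre"],.003,st)[0]
                                                  ~^^^
IndexError: list index out of range
```

```bash
sed -i 's/def locate(label,R):/def locate(label,R,g):/; s/r=nets.tip_of(label,"wrist"); c0=.*/r=nets.tip_of(label,"wrist") or [{"conf":0}]; c0=np.array(g)/; s/"net",c0.round(4),//' h.py
python3 - <<'E'
from h import *
c,a=locate("white_spacer",.026,[.483,.029])
b=cv2.imread("pics/blue_on.png"); w=cv2.imread("pics/loc_white_spacer.png")
cv2.imwrite("pics/bw.png",np.hstack([cv2.resize(i[80:340,140:420],(400,371)) for i in(b,w)]))
E
```

```text
white_spacer 0.87 ellipse [0.4807 0.0231] [511. 518.] hole [168. 178.] [0.4798 0.0232] ang 0.2
```

View pics/bw.png

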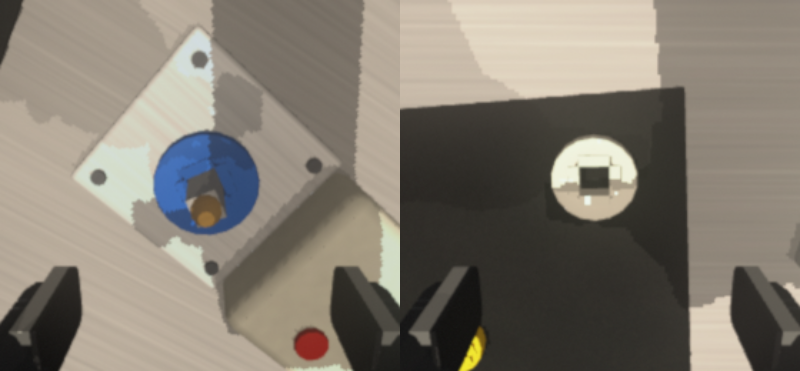

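```bash
cat >> h.py <<'E'
def place(G,dz,zhome,zs=.115):
    goto([*SP,.16],G); arm.move_l([*SP,zs],vel=.1); arm.dwell(.15); f0=fz(); rep("above",f0)
    np.save("f0.npy",f0)
    if down(.080+dz,.03,3,SP): arm.dwell(.1); rep("touch",f0); return False
    rep("through",f0); r=down(zhome+dz-.003,.05,4,SP); arm.dwell(.1); rep(f"down {r}",f0); return r
E
python3 - <<'E'
from h import *
pick([.4807,.0231],180,.005)
if telemetry.state()["gripper_width"]>.045: place(147,.002,.054)
E
```

```text
at pick [0.4812 0.0232 0.0056] [-0.1  0.2 -0.1]
width 0.05072281247595063 40.24253443814814 [-3.3 -0.3  6.3] [0.481  0.0232 0.0057]
lifted 26.2083 0.04981598111824374 [-0.26 -0.37 -1.47]
above 27.93 [0.4886 0.2295 0.1158] yaw 147.0 F [0. 0. 0.]
touch 29.03 [0.4884 0.2284 0.0825] yaw 147.0 F [ 0.88 -0.98  0.47]
```

```bash
python3 - <<'E'
from h import *
f0=np.load("f0.npy")
r=down(.053,.05,4,SP); arm.dwell(.1); rep(f"down {r}",f0)
E
```

```text
down True 29.66 [0.4886 0.2285 0.0561] yaw 146.9 F [-0.89 -0.35  3.46]
```

```bash
python3 - <<'E'
from h import *
arm.gripper_to(.075); rep("open")
arm.move_l([*SP,.15],vel=.25); arm.dwell(.1); st=rep("up")
im=grab_frame("wrist"); save(im,"white_on.png")
goto([.598,-.078,.12],180); arm.dwell(.25); rep("hover")
c,a=locate("yellow_spacer",.021,[.598,-.078])
b=cv2.imread("pics/white_on.png"); w=cv2.imread("pics/loc_yellow_spacer.png")
cv2.imwrite("pics/wy.png",np.hstack([cv2.resize(i[80:340,140:420],(400,371)) for i in(b,w)]))
E
```

```text
open 30.02 [0.4887 0.2281 0.0563] yaw 146.9 F [-0.3   0.6   1.19]
up 30.65 [0.4875 0.2289 0.149 ] yaw 146.9 F [-0.41 -0.93 -0.18]
hover 32.19 [ 0.5981 -0.0769  0.1202] yaw -179.9 F [-0.13 -0.77 -0.78]
yellow_spacer 0.55 ellipse [ 0.6004 -0.0748] [411. 424.] hole [167. 171.] [ 0.5995 -0.0743] ang 21.9
```

View pics/wy.png

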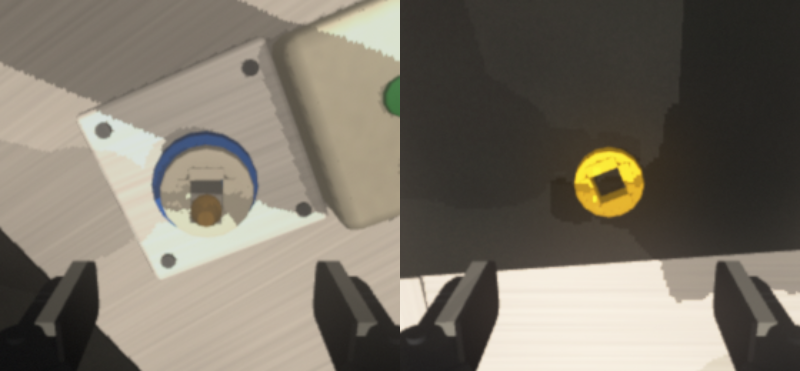

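```bash
python3 - <<'E'
from h import *
pick([.6004,-.0748],180,.005)
if telemetry.state()["gripper_width"]>.035: place(215,.002,.068)
E
```

```text
at pick [ 0.6009 -0.0749  0.0057] [-1.1 -0.6 -0.6]
width 0.03986069112790567 39.97998809177119 [-1.9 -0.1  5. ] [ 0.6007 -0.0748  0.0058]
lifted 34.775 0.040252279669730016 [-0.95 -0.26 -1.76]
above 36.76 [0.4885 0.2295 0.1157] yaw -145.0 F [0. 0. 0.]
through 38.01 [0.4881 0.2295 0.0821] yaw -145.0 F [ 1.38  1.85 -1.79]
down True 38.42 [0.4887 0.2294 0.069 ] yaw -145.0 F [-0.29 -0.3   4.53]
```

```bash
python3 - <<'E'
from h import *
arm.gripper_to(.07); rep("open")
arm.move_l([*SP,.19],vel=.2); arm.dwell(.3); st=rep("up")
im=grab_frame("wrist"); save(im,"y_on.png")
s=grab_frame("side"); save(s,"side_end.png")
cv2.imwrite("pics/end.png",np.hstack([cv2.resize(im[100:320,170:390][:,:,::-1],(400,400)),cv2.resize(s[80:200,130:250][:,:,::-1],(400,400),interpolation=cv2.INTER_CUBIC)]))
E
```

```text
open 38.83 [0.4883 0.2294 0.0689] yaw -145.0 F [ 0.35  0.65 -0.26]
up 39.88 [0.4877 0.2292 0.1892] yaw -145.0 F [ 0.14 -0.67 -0.41]
```

View pics/end.png

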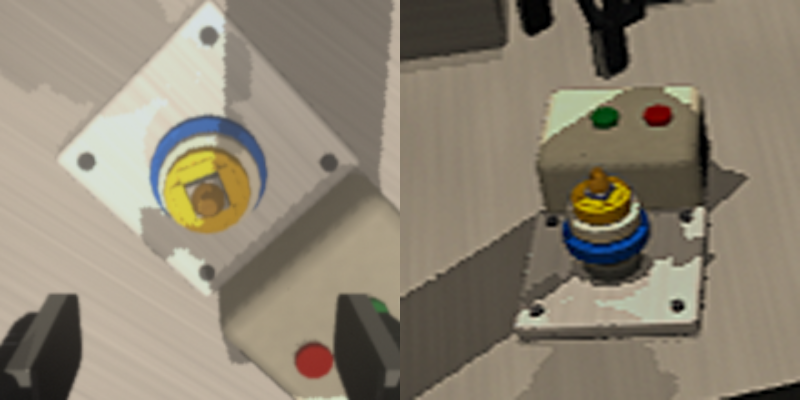

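The stack is concentric and flat in both views: in the left view yellow is at (207,190), on white on blue. In the right view it stands on the seat at (605,230), and the gripper is clear.

```bash
python3 -c "
from h import *
print(workorder.close_job())"
```

```text
the job is handed in; nothing more can be done
None
```

All three spacers are on the spindle in order (blue, white, yellow), each seated flat and released, and the job was handed in at about 40 s of the 72 s; the hand-in call gave no verdict.

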